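Swap the controller between the battery packs of an electric trike

ROBOT

A 6-joint arm with a two-finger parallel gripper is mounted at the origin on the work surface. World frame = base frame: x ahead of the robot, y to its left, z up, the work surface at z = 0. Lengths are in m, angles in rad, forces in N, time in s.
With the tool pointing down it reaches from about 0.3 to 0.775 m from the base axis. Payload 14.6 kg.
Tool frame: the origin (TCP) lies at the very end of the fingers, on their centre line; the grasp point (between the pads) lies 19 mm behind it; z points along the fingers, y is the line along which they close (so a half turn about z gives the same grasp; the last joint's range is limited). The gripper opens to 94 mm and grips with 3 to 60 N. Pads are 16 mm wide; open, the fingers measure 119 mm over their backs; the gripper's body (75 mm by 177 mm) begins 78 mm behind the grasp point.
Start: joints at [-0.067, 0.3, 1.521, -0, 1.321, -0.067], TCP at [0.55, -0, 0.205] pointing down, gripper open.
Joint ranges: [-3.03, 3.03], [-0.79, 2.21], [0.23, 2.52], [-1.04, 4.18], [0, 3.07], [-2.55, 2.55]. Speed limits (rad/s): [2.22, 2.22, 2.57, 3.14, 3.14, 3.14].

INTERFACE

Orientations are given as [roll, pitch, yaw] about the fixed x, y, z axes, in that order (R = Rz(yaw) Ry(pitch) Rx(roll)).
In Python, from station import status, vision, order, silhouettes gives the robot as it stands. The module is installed in compiled form; this text tells all that it offers.
- The arm moves only by the shell command python3 -m pendant 'ROWS' [FORCE]. ROWS is JSON, one flat list of numbers, 7 for each row, row after row: the shift along the tool's x, y, z in units of 500 mm (1.0 is 500 mm), then the turn, a rotation vector about the tool's x, y, z in units of 90 degrees (1.0 is 90 degrees), then the opening, from -1 (shut) to 1 (fully open). A call has 1 to 12 rows; each row is the pose to reach, as a shift and turn from the pose commanded when the call began, along the tool's axes at that moment; what a row does not reach only later rows make up. A row lasts 1/10 s, in which the tool goes at most 50 mm and 8.59 degrees, less where a joint would pass 70% of its speed; a pose out of reach is approached as far as the arm can. A call with a number of a shift or a turn outside -1 to 1 is refused whole. A call with a gripper value outside its range is refused whole. The fingers move at their own pace and stop on an object; FORCE is the grip in N (left out, the last holds). Time passes only in rows, so rows that repeat a pose let the fingers close. It gives the time, the measured TCP pose, the force, the opening and the grip force at its end, in the units of the state.
- status.get_obs(): the state, without advancing time (a new reading comes with each control period).
- vision.camera(name): name is "scene" or "side" or "wrist"; returns a dict with "pixels" (420x560x3 uint8, red, green, blue), "K" (3x3 intrinsics, pixels), "k1" (the pictures are not rectified: a ray, as slopes to the right and down, at radius r is drawn at 1 + k1 r^2 times it, then the intrinsics apply), "R" (3x3) and "t" (3): a world point X has camera coordinates R X + t. Camera axes: x right, y down, z forward; pixel columns grow to the right and rows downward; lengths in m; the calibration is good to about 2 mm. A picture is of the moment at which its call begins. There is no depth.
- order.hand_in(): hands the job in; it is judged then, once.
Trained networks look in a picture, given as the dict that the camera call returned (one of the last four; its "shot" number tells which), for a name from the list of things; names that differ only in an ending like _2 or _b are one class to them, and where a whole thing is asked for, a point or a joint stands for the part that bears it (a point fixed in the world has none). Each returns a list of dicts, best first, with "score" (0 to 1); they miss things now and then, are a little off and sometimes report something else, mostly with a low value. They report only what shows in the picture. A call takes as long as a camera call. They do not tell look-alikes from the thing itself.
- silhouettes(target, picture): "region" (420x560 bool, what is visible of it) and "extent" ([left, top, right, bottom] in pixels, round what is visible of it).
The state is a dict: "time_s": time; "qpos": joint angles; "joint_vel": joint speeds; "tau": joint torques, N m; "ee_pos": TCP position; "eef_rot": TCP orientation; "force": force on the tool from outside, world axes, zero at the start; "moment": the same for the moment, N m; "grip_width": finger opening in m; "grip_force": force on a finger pad.
Only numpy, scipy, OpenCV 4.12 (cv2) and the standard library are available. Lean on these libraries where they do the work, as an engineer would, in place of code of your own. Each camera call takes 0.05 s, during which the arm holds its last target. There are 200 camera calls.

TASK

Replace the motor controller in the trike's battery tray: first lift both battery packs out and stand them upright together on the white foam board, then take the old controller from the middle of the tray and lay it flat in the blue returns crate. Lay the new controller, which waits on the bench, flat and square on the middle pad in the old one's place, and stand each pack back exactly where it was before, on its own side of the tray. Set everything down without dropping it or tipping a pack, and leave the wrench, pliers and screw jar as they lie.

Things in the scene. Friction and masses are not known exactly. Their poses are not given: they have to be found in the camera images.
- tray: Open grey battery tray, fixed, 156 (x) x 200 (y) x 24 mm high, walls and floor 5 mm. Origin: centre of underside. Black pads on its floor at y = -55, 0, +55 mm: packs on the outer two (which side varies), old controller on the middle one, their feet 5 mm above the origin, long x axes along tray x, 10 mm apart: no finger room at the controller until both packs are out. 6 mm lugs to x = +-93 mm.
- pack_low: The lower battery pack, loose, about 0.45 kg: upright black block 114 (x) x 40 (y) x 86 mm (z), flat top with a 6 mm brass stud near either end and no carrying bar, red band and white label on its sides. Grip it across its 40 mm width near the top. Origin at the centre of its underside.
- pack_tall: The taller battery pack, loose, about 0.6 kg: upright black block 114 (x) x 40 (y) x 104 mm (z) with a grey fixed carrying bar along the top (74 x 14 mm, to 116 mm above the foot) between two brass studs; same red band and label. Grip it across its 40 mm width near the top. Origin at the centre of its underside.
- controller_old: The old motor controller, loose, 0.26 kg: low finned aluminium case 102 (x) x 50 (y) x 40 mm (z), fins along x on top, with a 4 mm thick, 8 mm long mounting ear at either end (118 mm overall), white sockets in both ends. At the start it lies in the middle of the tray. Grip it across its 50 mm width. Origin at the centre of its underside.
- controller_new: The new motor controller, loose: the same make and size as the old one; at the start it lies on the bare bench, nearer the robot than the tray. Origin at the centre of its underside; x along its length.
- foam_board: White foam board flat on the bench, fixed, 180 (x) x 215 (y) x 20 mm thick: the side area on which the packs are stood. Origin at the centre of its underside; top face 20 mm above it.
- returns_crate: Blue plastic returns crate, open on top, empty, fixed, 172 (x) x 210 (y) x 45 mm high, walls and floor 5 mm thick. Origin at the centre of its underside; inner floor 5 mm above it.
- wrench: Bystander: steel adjustable wrench lying on the bench, about 190 mm long along its x (from x = -88 to +104 mm), 12 mm thick. Leave it alone.
- pliers: Bystander: pliers with red grips lying on the bench, about 170 mm long along x (from x = -117 to +55 mm), 14 mm thick. Leave them alone.
- screw_jar: Bystander: small glass jar with a steel lid, 50 mm in diameter, 62 mm high, standing on the bench. Leave it alone.
Things that resemble listed ones, but are neither listed nor needed, are in the scene too. What is shaped like the controller_new but orange or pink is not meant.

How it is judged:
By the outcome, as a careful person would: the job done as asked, in the order asked, and still so for the second after the job is handed in, with the robot touching nothing.
It also fails if it takes over 136 s, if anything falls off the work surface, if the arm or the gripper's body presses on something with over 40 N, if the wrist force passes 120 N, or if a joint passes its speed limit or range.

## Working session

There is one attempt and no reset: what is moved stays moved. The work goes in short steps, Python scripts to look and compute and a shell command to move; the robot and the scene stay as the last step left them, time stands still between calls to the robot, and variables do not carry over. Pictures are saved under pics/ and viewed, at most 14 in all, crops included, and the job is handed in when it is done.

```bash
mkdir -p pics; cat > h.py <<'E'
import numpy as np, cv2
from station import status, vision, order, silhouettes
def shot(n,f=None):
    p=vision.camera(n)
    if f: cv2.imwrite('pics/'+f,p['pixels'][:,:,::-1])
    return p
E
python3 - <<'E'
from h import *
a=shot('scene','s1.png'); b=shot('side','d1.png')
for p in (a,b):
    R,t=np.array(p['R']),np.array(p['t']); print(np.round(p['K'],1).tolist(),p['k1'],np.round(R,3).tolist(),np.round(-R.T@t,3))
    for n in ['tray','pack_low','pack_tall','controller_old','controller_new','foam_board','returns_crate','wrench','pliers','screw_jar']:
        print(n,[(round(float(q['score']),2),[int(v) for v in q['extent']]) for q in silhouettes(n,p)]) if False else None
for p in (a,b):
    for n in ['tray','pack_low','pack_tall','controller_new','foam_board','returns_crate']:
        print(n,[(round(float(q['score']),2),[int(v) for v in q['extent']]) for q in silhouettes(n,p)])
o=status.get_obs(); print(o)
E
```

```text
[[489.7, 0.0, 276.0], [0.0, 489.7, 209.3], [0.0, 0.0, 1.0]] -0.10104901788391067 [[-0.482, 0.876, 0.01], [0.665, 0.373, -0.647], [-0.571, -0.305, -0.762]] [1.351 0.436 1.177]
[[449.7, 0.0, 274.9], [0.0, 449.7, 215.2], [0.0, 0.0, 1.0]] 0.0024944863559430413 [[0.952, -0.306, 0.008], [-0.139, -0.455, -0.88], [0.273, 0.836, -0.476]] [ 0.201 -0.906  0.555]
tray [(0.84, [210, 224, 296, 285]), (0.69, [288, 194, 314, 225])]
pack_low [(0.87, [253, 222, 285, 273])]
pack_tall []
controller_new [(0.83, [289, 193, 313, 225]), (0.76, [237, 119, 260, 142]), (0.59, [394, 169, 430, 204]), (0.58, [278, 311, 316, 351])]
foam_board [(0.64, [152, 169, 230, 227])]
returns_crate [(0.9, [316, 228, 406, 303]), (0.28, [253, 224, 288, 272])]
tray [(0.83, [290, 199, 380, 251])]
pack_low [(0.74, [298, 175, 345, 219]), (0.59, [232, 300, 270, 375])]
pack_tall [(0.88, [315, 188, 371, 240])]
controller_new [(0.93, [127, 302, 200, 353]), (0.91, [233, 206, 265, 238]), (0.61, [121, 175, 144, 205]), (0.55, [342, 164, 367, 189])]
foam_board [(0.62, [284, 254, 421, 346])]
returns_crate [(0.62, [225, 153, 304, 202])]
{'time_s': 0.7, 'qpos': array([-6.65911778e-02,  2.99890862e-01,  1.52099053e+00, -3.44653667e-05,
        1.32067768e+00, -6.65889918e-02]), 'joint_vel': array([ 0.00187558,  0.00056177, -0.00082942,  0.00038279, -0.00104458,
        0.00046193]), 'tau': array([-1.01156365e-03, -5.31572127e+01, -3.52880788e+01,  7.08422810e-02,
        2.12534348e-02,  6.01241339e-06]), 'ee_pos': array([ 5.49999757e-01, -7.12237861e-06,  2.05454606e-01]), 'eef_rot': array([3.14156137e+00, 3.55536479e-05, 1.57080267e+00]), 'force': array([ 0.62431705,  0.30368197, -0.72297172]), 'moment': array([-0.02065297, -0.05587868,  0.0148317 ]), 'grip_force': 0.0, 'grip_width': 0.09423156905506122}
```

View pictures.

View pics/s1.png

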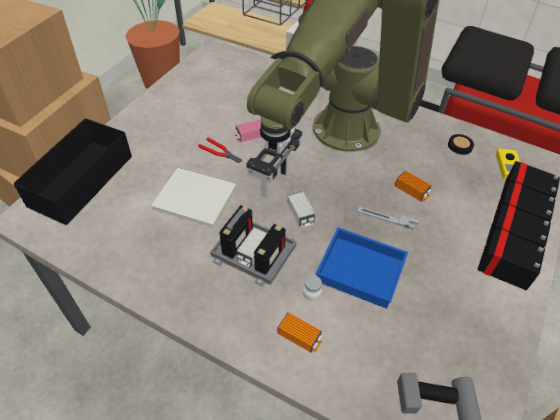

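View pics/d1.png

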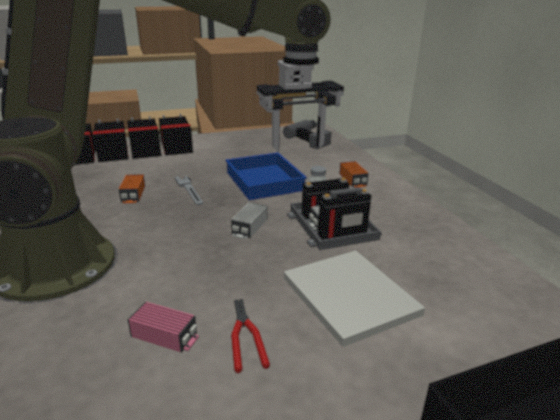

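```bash
cat >> h.py <<'E'
from scipy.optimize import minimize
def proj(p,X):
    c=np.asarray(X)@np.array(p['R']).T+np.array(p['t']); s=c[:,:2]/c[:,2:]
    s=s*(1+p['k1']*(s**2).sum(1,keepdims=True)); K=np.array(p['K'])
    return s@K[:2,:2].T+K[:2,2]
def ray(p,uv):
    K=np.array(p['K']); d=(np.atleast_2d(uv)-K[:2,2])/K[0,0]; s=d.copy()
    for _ in range(10): s=d/(1+p['k1']*(s**2).sum(1,keepdims=True))
    R=np.array(p['R']); return -R.T@np.array(p['t']), np.c_[s,np.ones(len(s))]@R
def onz(p,uv,z):
    o,d=ray(p,uv); return (o+d*((z-o[2])/d[:,2])[:,None])[:,:2]
def box(dx,dy,z0,z1,x,y,a,cx=0,cy=0):
    c=np.array([[cx+i*dx/2,cy+j*dy/2] for i in(-1,1) for j in(-1,1)]); r=np.array([[np.cos(a),-np.sin(a)],[np.sin(a),np.cos(a)]])
    c=c@r.T+[x,y]; return np.vstack([np.c_[c,[z]*4] for z in(z0,z1)])
def render(p,boxes,S=4):
    m=np.zeros((420*S,560*S),np.uint8)
    for b in boxes:
        q=(proj(p,b)+.5)*S; cv2.fillConvexPoly(m,cv2.convexHull(np.round(q).astype(np.int32)),1)
    return m
def fit(obs,model,x0):
    """obs: list of (pic, region, ignore or None); model(x,y,a)->boxes"""
    big=[(p,cv2.resize(r.astype(np.uint8),None,fx=4,fy=4,interpolation=cv2.INTER_NEAREST)) for p,r in obs]
    def f(v):
        e=0
        for p,r in big:
            m=render(p,model(*v)); e+=1-(m&r).sum()/max(1,(m|r).sum())
        return e
    best=None
    for da in (0,):
        s=np.array([[0,0,0],[.02,0,0],[0,.02,0],[0,0,.2]])+x0
        o=minimize(f,x0,method='Nelder-Mead',options=dict(initial_simplex=s,xatol=1e-4,fatol=1e-5,maxiter=200))
        s=np.array([[0,0,0],[-.006,0,0],[0,-.006,0],[0,0,-.08]])+o.x
        o=minimize(f,o.x,method='Nelder-Mead',options=dict(initial_simplex=s,xatol=1e-4,fatol=1e-5,maxiter=200))
    return o.x,o.fun/len(obs)
E
python3 - <<'E'
from h import *
a=shot('scene'); b=shot('side'); 
def best(n,p,uv):
    c=[q for q in silhouettes(n,p)]
    c=[q for q in c if q['extent'][0]<uv[0]<q['extent'][2] and q['extent'][1]<uv[1]<q['extent'][3]]
    return c[0] if c else None
D={'controller_new':(box,(118,50,40),(301,208),(250,220)),'foam_board':(box,(180,215,20),(195,196),(352,292)),'returns_crate':(box,(172,210,45),(362,265),(265,176)),'tray':(box,(156,200,24),(253,248),(335,228))}
for n,(_,d,ua,ub) in D.items():
    obs=[]
    for p,u in((a,ua),(b,ub)):
        q=best(n,p,u)
        if q is None: print(n,'miss'); continue
        print(n,q['score'],q['extent']); obs.append((p,q['region']))
    x=onz(a,[ua],.02)[0]
    for yaw in (0.,1.) if n!='tray' else (0.,.6):
        v,e=fit(obs,lambda x,y,t:[box(d[0]/1e3,d[1]/1e3,0,d[2]/1e3,x,y,t)],np.array([*x,yaw])); print(n,np.round(v,4),round(e,3))
w=shot('wrist','w1.png')
print(np.round(-np.array(w['R']).T@w['t'],3),np.round(w['R'],3).tolist(),w['K'][0])
E
```

```text
controller_new 0.6 [289.2, 195.2, 318.2, 226.1]
controller_new 0.83 [234.0, 202.2, 266.9, 239.4]
controller_new [0.4402 0.0357 0.8669] 0.115
controller_new [0.4411 0.0366 0.8799] 0.113
foam_board 0.64 [152.3, 167.7, 233.9, 225.1]
foam_board 0.72 [282.9, 253.1, 423.9, 346.5]
foam_board [ 0.5555 -0.2879  0.1534] 0.035
foam_board [ 0.5553 -0.2884  1.4946] 0.233
returns_crate 0.82 [314.7, 228.3, 408.7, 307.7]
returns_crate 0.83 [224.2, 151.2, 306.2, 202.5]
returns_crate [0.5514 0.2861 0.0801] 0.052
returns_crate [0.5502 0.2874 1.4185] 0.225
tray 0.93 [209.6, 219.6, 295.8, 282.8]
tray 0.79 [288.7, 202.2, 381.6, 252.4]
tray [ 0.6404 -0.0164 -0.0052] 0.68
tray [ 0.6405 -0.0163 -0.0058] 0.68
[0.551 0.084 0.385] [[1.0, -0.0, -0.001], [-0.0, -0.957, 0.289], [-0.001, -0.289, -0.957]] [310.65825551   0.         280.05945435]
```

View pics/w1.png

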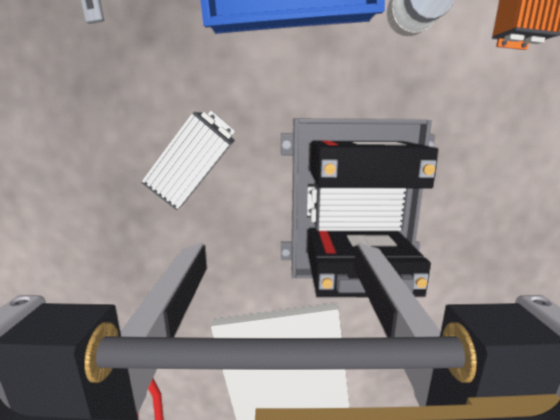

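The new controller is the plain silver one: scene (301,208), side (250,220), wrist (188,160). The look-alikes are pink at scene (248,130), orange at (413,186) and orange at (299,331). The tall pack, with the bar, is on the tray's -y side and the low pack on +y. I'm turning the tool to look closer.

```bash
python3 -m pendant '[-0.04,0,-0.09,0,0,1,1,-0.04,0,-0.09,0,0,1,1,-0.04,0,-0.09,0,0,1,1,-0.04,0,-0.09,0,0,1,1,-0.04,0,-0.09,0,0,1,1,-0.04,0,-0.09,0,0,1,1,-0.04,0,-0.09,0,0,1,1,-0.04,0,-0.09,0,0,1,1,-0.04,0,-0.09,0,0,1,1,-0.04,0,-0.09,0,0,1,1,-0.04,0,-0.09,0,0,1,1,-0.04,0,-0.09,0,0,1,1]'
cat >> h.py <<'E'
def regs(p,names,near=None,r=.1,smin=.4):
    m=np.zeros((420,560),bool)
    for n in names:
        for q in silhouettes(n,p):
            e=q['extent']; c=((e[0]+e[2])/2,(e[1]+e[3])/2)
            if q['score']>smin and (near is None or np.hypot(*(onz(p,[c],.03)[0]-near))<r): m|=q['region']; print(n,p['shot'],round(float(q['score']),2),[int(v) for v in e])
    return m
def traymodel(x,y,a):
    return [box(.156,.2,0,.024,x,y,a),box(.114,.04,.005,.121-.012,x,y,a,0,-.055),box(.114,.04,.005,.091,x,y,a,0,.055),box(.074,.014,.1,.121,x,y,a,0,-.055)]
def draw(p,boxes,f,crop=None):
    im=p['pixels'][:,:,::-1].copy()
    for b in boxes:
        q=proj(p,b)
        for i,j in [(0,1),(1,3),(3,2),(2,0),(4,5),(5,7),(7,6),(6,4),(0,4),(1,5),(2,6),(3,7)]:
            cv2.line(im,*[tuple(int(round(v*16)) for v in q[k]) for k in(i,j)],(0,255,0),1,cv2.LINE_AA,4)
    if crop: im=cv2.resize(im[crop[1]:crop[3],crop[0]:crop[2]],None,fx=crop[4],fy=crop[4])
    cv2.imwrite('pics/'+f,im)
E
python3 - <<'E'
from h import *
T=np.array([.64,-.016]); N=['tray','pack_low','pack_tall','controller_old']
P=[shot(n) for n in('wrist','scene','side')]
obs=[(p,regs(p,N,T)) for p in P]
for o in ([obs[0]],obs[1:],obs):
    v,e=fit(o,traymodel,np.array([.64,-.016,0])); print(np.round(v,4),round(e,3))
draw(P[0],traymodel(*v),'w2.png')
E
```

```text
time_s: 2.45
ee_pos: [0.55, -0.02, 0.2505]
eef_rot: [3.142, 0.0, -0.001]
force: [-0.7, -0.1, -0.6]
grip_width: 0.0937
grip_force: 0.0
tray 6 0.7 [196, 28, 360, 184]
pack_low 6 0.97 [202, 50, 251, 164]
pack_tall 6 0.75 [303, 44, 358, 164]
controller_old 6 0.74 [257, 60, 300, 157]
tray 7 0.88 [209, 223, 297, 283]
pack_low 7 0.74 [254, 225, 286, 273]
pack_tall 7 0.64 [222, 205, 254, 257]
controller_old 7 0.83 [237, 230, 270, 265]
tray 8 0.75 [289, 201, 380, 250]
pack_low 8 0.75 [297, 177, 344, 221]
pack_tall 8 0.67 [318, 190, 370, 239]
controller_old 8 0.74 [311, 207, 318, 230]
[ 0.6437 -0.0173 -0.0022] 0.048
[ 0.6404 -0.0162 -0.0119] 0.07
[ 0.6419 -0.0167 -0.0111] 0.07
```

View pics/w2.png

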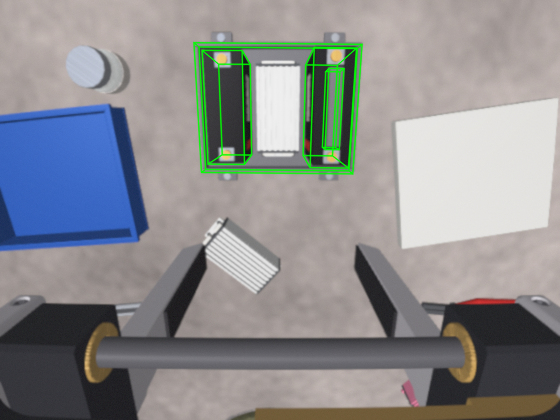

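```bash
python3 -m pendant '[0.06,-0.04,0.04,0,0,0,1,0.12,-0.08,0.1,0,0,0,1,0.185,-0.116,0.18,0,0,0,1,0.185,-0.116,0.22,0,0,0,1,0.185,-0.116,0.26,0,0,0,1,0.185,-0.116,0.3,0,0,0,1,0.185,-0.116,0.33,0,0,0,1,0.185,-0.116,0.355,0,0,0,1,0.185,-0.116,0.37,0,0,0,1,0.185,-0.116,0.381,0,0,0,1,0.185,-0.116,0.381,0,0,0,1]'
python3 -m pendant '[0,0,0,0,0,0,-0.6,0,0,0,0,0,0,-0.6,0,0,0,0,0,0,-0.6,0,0,0,0,0,0,-0.6,0,0,0,0,0,0,-0.6,0,0,0,0,0,0,-0.6,0,0,0,0,0,0,-0.6,0,0,0,0,0,0,-0.6]' 40
```

```text
time_s: 4.3
ee_pos: [0.6424, 0.0379, 0.0597]
eef_rot: [3.142, 0.0, -0.0]
force: [-0.4, -0.5, -0.6]
grip_width: 0.094
grip_force: 0.0
time_s: 5.1
ee_pos: [0.6425, 0.0379, 0.0599]
eef_rot: [3.142, 0.0, -0.0]
force: [0.4, 0.1, 0.0]
grip_width: 0.0399
grip_force: 40.0
```

```bash
python3 -m pendant '[0,0,-0.01,0,0,0,-0.6,0,0,-0.04,0,0,0,-0.6,0,0,-0.09,0,0,0,-0.6,0,0,-0.15,0,0,0,-0.6,0,0,-0.21,0,0,0,-0.6,0,0,-0.27,0,0,0,-0.6,0,0,-0.32,0,0,0,-0.6,0,0,-0.35,0,0,0,-0.6,0,0,-0.36,0,0,0,-0.6]'
python3 -m pendant '[-0.006,0.018,0,0,0,0,-0.6,-0.02,0.06,0,0,0,0,-0.6,-0.04,0.12,0,0,0,0,-0.6,-0.06,0.18,0,0,0,0,-0.6,-0.08,0.24,0,0,0,0,-0.6,-0.1,0.3,0,0,0,0,-0.6,-0.12,0.36,0,0,0,0,-0.6,-0.14,0.42,0,0,0,0,-0.6,-0.16,0.48,0,0,0,0,-0.6,-0.175,0.525,0,0,0,0,-0.6,-0.185,0.546,0,0,0,0,-0.6,-0.185,0.552,0,0,0,0,-0.6]'
python3 -m pendant '[0,0,0.03,0,0,0,-0.6,0,0,0.08,0,0,0,-0.6,0,0,0.14,0,0,0,-0.6,0,0,0.2,0,0,0,-0.6,0,0,0.25,0,0,0,-0.6,0,0,0.28,0,0,0,-0.6,0,0,0.3,0,0,0,-0.6,0,0,0.31,0,0,0,-0.6,0,0,0.316,0,0,0,-0.6,0,0,0.32,0,0,0,-0.6,0,0,0.32,0,0,0,-0.6]'
```

```text
time_s: 6.0
ee_pos: [0.6428, 0.038, 0.2428]
eef_rot: [-3.142, -0.003, 0.0]
force: [-0.4, -0.1, -4.6]
grip_width: 0.04
grip_force: 40.0
time_s: 7.2
ee_pos: [0.5491, -0.2389, 0.2393]
eef_rot: [-3.141, 0.001, -0.002]
force: [-0.2, -0.0, -4.3]
grip_width: 0.0395
grip_force: 40.0
time_s: 8.3
ee_pos: [0.5502, -0.2381, 0.0804]
eef_rot: [3.141, -0.001, -0.0]
force: [0.7, -0.8, -4.2]
grip_width: 0.0399
grip_force: 40.0
```

```bash
python3 -m pendant '[0,0,0.003,0,0,0,-0.6,0,0,0.006,0,0,0,-0.6,0,0,0.008,0,0,0,-0.6,0,0,0.0095,0,0,0,-0.6,0,0,0.0102,0,0,0,-0.6,0,0,0.0102,0,0,0,-0.6,0,0,0.0102,0,0,0,-0.6]'
python3 - <<'E'
from h import *
N=['pack_low']; P=[shot(n) for n in('scene','side','wrist')]
draw(P[1],[box(.114,.04,.02,.106,.55,-.238,0),box(.18,.215,0,.02,.5555,-.288,.153)],'d3.png',(240,150,440,360,2.5))
E
```

```text
time_s: 9.0
ee_pos: [0.55, -0.238, 0.075]
eef_rot: [3.142, -0.0, -0.0]
force: [-1.2, -0.2, -3.0]
grip_width: 0.04
grip_force: 40.0
```

View pics/d3.png

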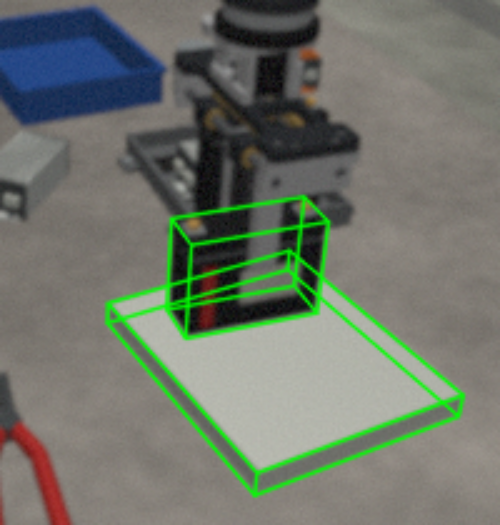

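The low pack stands at image crop (250,265), square on the board and lightly in contact. I'm releasing it and going for the tall pack.

```bash
python3 -m pendant '[0,0,0.0006,0,0,0,-0.6,0,0,0.0006,0,0,0,-0.4,0,0,0.0006,0,0,0,0,0,0,0.0006,0,0,0,1,0,0,0.0006,0,0,0,1,0,0,0.0006,0,0,0,1,0,0,0.0006,0,0,0,1,0,0,0.0006,0,0,0,1]'
python3 -m pendant '[0,0,-0.04,0,0,0,1,0,0,-0.1,0,0,0,1,0,0,-0.18,0,0,0,1,0,0,-0.26,0,0,0,1,0.02,-0.036,-0.32,0,0,0,1,0.06,-0.108,-0.33,0,0,0,1,0.1,-0.18,-0.33,0,0,0,1,0.14,-0.252,-0.33,0,0,0,1,0.17,-0.306,-0.33,0,0,0,1,0.184,-0.332,-0.33,0,0,0,1,0.184,-0.332,-0.33,0,0,0,1,0.184,-0.332,-0.33,0,0,0,1]'
python3 - <<'E'
from h import *
p=shot('wrist','w4.png'); 
for n in ['pack_tall','tray']:
  m=regs(p,[n],np.array([.64,-.06]),.15)
  print(n)
E
```

```text
time_s: 9.95
ee_pos: [0.55, -0.238, 0.0745]
eef_rot: [3.142, -0.0, 0.0]
force: [-0.1, -0.8, 0.3]
grip_width: 0.0835
grip_force: 0.0
time_s: 11.15
ee_pos: [0.6416, -0.073, 0.2395]
eef_rot: [3.141, 0.0, -0.0]
force: [-0.5, -1.2, -0.2]
grip_width: 0.0939
grip_force: 0.0
pack_tall 12 0.75 [257, 138, 302, 251]
pack_tall
tray 12 0.93 [156, 110, 312, 244]
tray
```

View pics/w4.png

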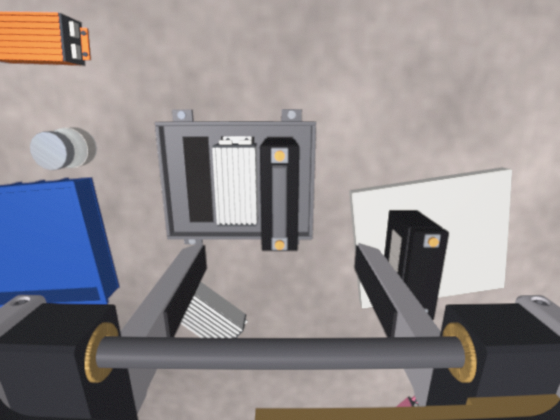

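```bash
python3 -m pendant '[0,0,0.06,0,0,0,1,0,0,0.13,0,0,0,1,0,0,0.2,0,0,0,1,0,0,0.25,0,0,0,1,0,0,0.285,0,0,0,1,0,0,0.31,0,0,0,1,0,0,0.323,0,0,0,1,0,0,0.323,0,0,0,1,0,0,0.323,0,0,0,1]'
python3 -m pendant '[0,0,0,0,0,0,-0.6,0,0,0,0,0,0,-0.6,0,0,0,0,0,0,-0.6,0,0,0,0,0,0,-0.6,0,0,0,0,0,0,-0.6,0,0,0,0,0,0,-0.6,0,0,0,0,0,0,-0.6,0,0,0,0,0,0,-0.6]' 45
```

```text
time_s: 12.2
ee_pos: [0.6424, -0.0722, 0.079]
eef_rot: [3.141, -0.001, -0.0]
force: [0.4, -0.1, 0.3]
grip_width: 0.094
grip_force: 0.0
time_s: 13.0
ee_pos: [0.642, -0.072, 0.078]
eef_rot: [3.141, 0.0, -0.0]
force: [-0.0, -0.3, -0.5]
grip_width: 0.0398
grip_force: 45.0
```

```bash
python3 -m pendant '[0,0,-0.01,0,0,0,-0.6,0,0,-0.04,0,0,0,-0.6,0,0,-0.09,0,0,0,-0.6,0,0,-0.15,0,0,0,-0.6,0,0,-0.21,0,0,0,-0.6,0,0,-0.27,0,0,0,-0.6,0,0,-0.32,0,0,0,-0.6,0,0,-0.35,0,0,0,-0.6,0,0,-0.36,0,0,0,-0.6]'
python3 -m pendant '[-0.006,0.018,0,0,0,0,-0.6,-0.02,0.06,0,0,0,0,-0.6,-0.04,0.12,0,0,0,0,-0.6,-0.06,0.18,0,0,0,0,-0.6,-0.08,0.24,0,0,0,0,-0.6,-0.1,0.3,0,0,0,0,-0.6,-0.12,0.36,0,0,0,0,-0.6,-0.135,0.42,0,0,0,0,-0.6,-0.15,0.47,0,0,0,0,-0.6,-0.16,0.505,0,0,0,0,-0.6,-0.164,0.522,0,0,0,0,-0.6,-0.164,0.526,0,0,0,0,-0.6]'
python3 -m pendant '[0,0,0.03,0,0,0,-0.6,0,0,0.08,0,0,0,-0.6,0,0,0.14,0,0,0,-0.6,0,0,0.2,0,0,0,-0.6,0,0,0.25,0,0,0,-0.6,0,0,0.28,0,0,0,-0.6,0,0,0.3,0,0,0,-0.6,0,0,0.31,0,0,0,-0.6,0,0,0.316,0,0,0,-0.6,0,0,0.32,0,0,0,-0.6,0,0,0.32,0,0,0,-0.6]'
python3 -m pendant '[0,0,0.003,0,0,0,-0.6,0,0,0.006,0,0,0,-0.6,0,0,0.008,0,0,0,-0.6,0,0,0.0095,0,0,0,-0.6,0,0,0.0102,0,0,0,-0.6,0,0,0.0102,0,0,0,-0.6,0,0,0.0102,0,0,0,-0.6]'
```

```text
time_s: 13.9
ee_pos: [0.6422, -0.072, 0.2608]
eef_rot: [3.141, -0.003, 0.0]
force: [1.0, -0.2, -6.5]
grip_width: 0.0395
grip_force: 45.0
time_s: 15.1
ee_pos: [0.5597, -0.3355, 0.2575]
eef_rot: [-3.141, 0.001, -0.001]
force: [0.8, 0.1, -6.9]
grip_width: 0.0398
grip_force: 45.0
time_s: 16.2
ee_pos: [0.5602, -0.3351, 0.0985]
eef_rot: [3.141, -0.001, -0.0]
force: [0.1, -0.6, -5.7]
grip_width: 0.0395
grip_force: 45.0
time_s: 16.9
ee_pos: [0.56, -0.335, 0.093]
eef_rot: [3.142, -0.0, -0.0]
force: [-0.4, 0.0, -6.6]
grip_width: 0.0392
grip_force: 45.0
```

```bash
python3 -m pendant '[0,0,0.0005,0,0,0,-0.6,0,0,0.001,0,0,0,-0.6,0,0,0.001,0,0,0,-0.6]'
```

```text
time_s: 17.2
ee_pos: [0.5601, -0.3351, 0.093]
eef_rot: [3.141, -0.0, -0.0]
force: [-4.6, 1.0, 2.0]
grip_width: 0.0394
grip_force: 45.0
```

```bash
python3 -m pendant '[0,0,0,0,0,0,-0.4,0,0,0,0,0,0,0,0,0,0,0,0,0,1,0,0,0,0,0,0,1,0,0,0,0,0,0,1,0,0,0,0,0,0,1,0,0,0,0,0,0,1]'
python3 -m pendant '[0,0,-0.04,0,0,0,1,0,0,-0.1,0,0,0,1,0,0,-0.18,0,0,0,1,0,0,-0.26,0,0,0,1,0.02,-0.07,-0.32,0,0,0,1,0.04,-0.16,-0.33,0,0,0,1,0.06,-0.25,-0.33,0,0,0,1,0.09,-0.34,-0.33,0,0,0,1,0.12,-0.43,-0.33,0,0,0,1,0.14,-0.52,-0.33,0,0,0,1,0.16,-0.6,-0.33,0,0,0,1,0.164,-0.636,-0.33,0,0,0,1]'
python3 -m pendant '[0,0,0.04,0,0,0,1,0,0,0.08,0,0,0,1,0,0,0.08,0,0,0,1]'
python3 - <<'E'
from h import *
T=np.array([.64,-.017])
w=shot('wrist'); s=shot('scene')
c=regs(w,['controller_old'],T,.06); cs=regs(s,['controller_old'],T,.05)
for o in ([(w,c)],[(w,c),(s,cs)]):
    v,e=fit(o,lambda x,y,a:[box(.102,.05,.005,.045,x,y,a),box(.118,.05,.005,.009,x,y,a)],np.array([.642,-.017,0])); print(np.round(v,4),round(e,3))
t=regs(w,['tray','controller_old'],T,.1); ts=regs(s,['tray','controller_old'],T,.1)
for o in ([(w,t)],[(s,ts)]):
    print(np.round(fit(o,lambda x,y,a:[box(.156,.2,0,.024,x,y,a)],np.array([.642,-.017,0]))[0],4))
draw(w,[box(.102,.05,.005,.045,*v)],'w5.png')
E
```

```text
time_s: 17.9
ee_pos: [0.56, -0.335, 0.0924]
eef_rot: [3.142, -0.0, 0.0]
force: [-0.4, -0.1, -0.1]
grip_width: 0.0837
grip_force: 0.0
time_s: 19.1
ee_pos: [0.6424, -0.0137, 0.2573]
eef_rot: [-3.141, 0.0, 0.003]
force: [0.1, 0.1, 1.0]
grip_width: 0.0943
grip_force: 0.0
time_s: 19.4
ee_pos: [0.6409, -0.0174, 0.2147]
eef_rot: [-3.141, 0.005, -0.0]
force: [-0.1, -0.6, -1.0]
grip_width: 0.094
grip_force: 0.0
controller_old 13 0.89 [260, 136, 303, 234]
controller_old 14 0.69 [235, 227, 270, 265]
[ 0.6427 -0.0179 -0.0085] 0.048
[ 0.6416 -0.0177 -0.0065] 0.072
tray 13 0.95 [192, 106, 363, 252]
controller_old 13 0.89 [260, 136, 303, 234]
tray 14 0.56 [210, 216, 298, 280]
controller_old 14 0.69 [235, 227, 270, 265]
[ 0.6437 -0.0175  0.0016]
[ 0.6421 -0.0164 -0.0054]
```

View pics/w5.png

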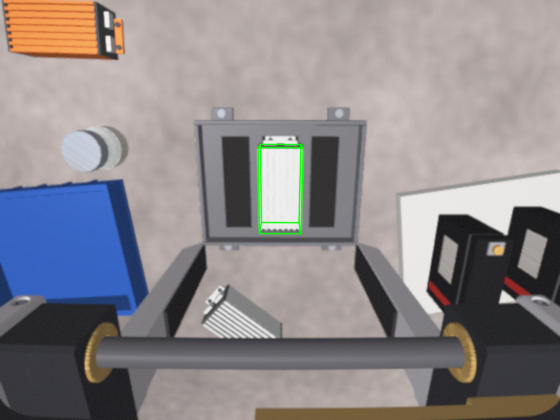

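Both packs stand upright on the board at (465,270) and (535,260). The controller is centred under the tool at column 280. Now I pick it up.

```bash
python3 -m pendant '[0,0,0.06,0,0,0,1,0,0,0.14,0,0,0,1,0,0,0.22,0,0,0,1,0,0,0.29,0,0,0,1,0,0,0.34,0,0,0,1,0,0,0.37,0,0,0,1,0,0,0.39,0,0,0,1,0,0,0.402,0,0,0,1,0,0,0.402,0,0,0,1,0,0,0.402,0,0,0,1]'
python3 -m pendant '[0,0,0,0,0,0,-0.6,0,0,0,0,0,0,-0.6,0,0,0,0,0,0,-0.6,0,0,0,0,0,0,-0.6,0,0,0,0,0,0,-0.6,0,0,0,0,0,0,-0.6,0,0,0,0,0,0,-0.6]' 35
python3 -m pendant '[0,0,-0.01,0,0,0,-0.6,0,0,-0.04,0,0,0,-0.6,0,0,-0.09,0,0,0,-0.6,0,0,-0.15,0,0,0,-0.6,0,0,-0.21,0,0,0,-0.6,0,0,-0.26,0,0,0,-0.6,0,0,-0.29,0,0,0,-0.6,0,0,-0.3,0,0,0,-0.6]'
```

```text
time_s: 20.8
ee_pos: [0.6426, -0.0171, 0.0175]
eef_rot: [3.141, -0.002, -0.0]
force: [-0.4, 0.4, 0.7]
grip_width: 0.0942
grip_force: 0.0
time_s: 21.5
ee_pos: [0.642, -0.017, 0.0164]
eef_rot: [3.142, 0.0, 0.0]
force: [-0.4, -1.2, 0.7]
grip_width: 0.05
grip_force: 35.0
time_s: 22.3
ee_pos: [0.6424, -0.017, 0.1686]
eef_rot: [3.141, -0.003, 0.0]
force: [-0.3, 0.4, -3.3]
grip_width: 0.0499
grip_force: 35.0
```

```bash
python3 -m pendant '[-0.006,-0.02,0,0,0,0,-0.6,-0.02,-0.07,0,0,0,0,-0.6,-0.04,-0.14,0,0,0,0,-0.6,-0.06,-0.21,0,0,0,0,-0.6,-0.08,-0.28,0,0,0,0,-0.6,-0.1,-0.35,0,0,0,0,-0.6,-0.12,-0.42,0,0,0,0,-0.6,-0.14,-0.48,0,0,0,0,-0.6,-0.16,-0.54,0,0,0,0,-0.6,-0.175,-0.585,0,0,0,0,-0.6,-0.182,-0.608,0,0,0,0,-0.6,-0.182,-0.608,0,0,0,0,-0.6]'
python3 -m pendant '[0,0,0.03,0,0,0,-0.6,0,0,0.08,0,0,0,-0.6,0,0,0.14,0,0,0,-0.6,0,0,0.2,0,0,0,-0.6,0,0,0.24,0,0,0,-0.6,0,0,0.265,0,0,0,-0.6,0,0,0.28,0,0,0,-0.6,0,0,0.288,0,0,0,-0.6,0,0,0.294,0,0,0,-0.6,0,0,0.298,0,0,0,-0.6,0,0,0.3,0,0,0,-0.6,0,0,0.3,0,0,0,-0.6]'
python3 -m pendant '[0,0,0.0006,0,0,0,-0.6,0,0,0.0006,0,0,0,-0.6]'
```

```text
time_s: 23.5
ee_pos: [0.55, 0.2881, 0.1653]
eef_rot: [3.141, 0.002, 0.002]
force: [-1.2, 0.4, -1.6]
grip_width: 0.0495
grip_force: 35.0
time_s: 24.7
ee_pos: [0.5511, 0.2871, 0.0167]
eef_rot: [-3.141, -0.0, 0.0]
force: [0.4, 0.3, -2.2]
grip_width: 0.0502
grip_force: 35.0
time_s: 24.9
ee_pos: [0.5512, 0.2871, 0.0165]
eef_rot: [-3.141, -0.001, 0.0]
force: [0.0, -0.4, -1.4]
grip_width: 0.0495
grip_force: 35.0
```

```bash
python3 -m pendant '[0,0,0.0006,0,0,0,-0.6,0,0,0.0006,0,0,0,-0.4,0,0,0.0006,0,0,0,0,0,0,0.0006,0,0,0,1,0,0,0.0006,0,0,0,1,0,0,0.0006,0,0,0,1,0,0,0.0006,0,0,0,1,0,0,0.0006,0,0,0,1]'
python3 -m pendant '[0,0,-0.03,0,0,0,1,0,0,-0.09,0,0,0,1,0,0,-0.17,0,0,0,1,0,0,-0.26,0,0,0,1,0,0,-0.34,0,0,0,1,-0.03,0.04,-0.4,0,0,0,1,-0.08,0.12,-0.4,0,0,0,1,-0.13,0.2,-0.4,0,0,0,1,-0.18,0.28,-0.4,0,0,0,1,-0.23,0.36,-0.4,0,0,0,1,-0.28,0.43,-0.4,0,0,0,1,-0.32,0.5,-0.4,0,0,0,1]'
python3 -m pendant '[0,0,0,0,0,0,1,0,0,0,0,0,0,1,0,0,0,0,0,0,1]'
python3 - <<'E'
from h import *
T=np.array([.44,.036])
w=shot('wrist'); s=shot('scene'); d=shot('side')
N=['controller_new']; O=[(p,regs(p,N,T,.06)) for p in (w,s,d)]
M=lambda x,y,a:[box(.102,.05,.0,.040,x,y,a),box(.118,.05,.0,.004,x,y,a)]
for o in (O[:1],O[1:],O):
    v,e=fit(o,M,np.array([.44,.036,.87])); print(np.round(v,4),round(e,3))
v,e=fit(O[:1],M,np.array([.44,.036,.87]))
draw(w,M(*v),'w6.png')
E
```

```text
time_s: 25.7
ee_pos: [0.551, 0.287, 0.0158]
eef_rot: [3.142, 0.0, 0.0]
force: [-0.2, 0.9, 0.8]
grip_width: 0.0864
grip_force: 0.0
time_s: 26.9
ee_pos: [0.3895, 0.0359, 0.2169]
eef_rot: [3.142, -0.002, 0.0]
force: [0.5, 0.1, 1.1]
grip_width: 0.0937
grip_force: 0.0
time_s: 27.2
ee_pos: [0.3914, 0.0375, 0.2164]
eef_rot: [-3.141, -0.001, 0.0]
force: [0.3, -0.2, -0.2]
grip_width: 0.0939
grip_force: 0.0
controller_new 15 0.71 [233, 99, 332, 191]
controller_new 16 0.66 [290, 191, 314, 224]
controller_new 17 0.64 [234, 206, 267, 236]
[0.4432 0.0347 0.8545] 0.033
[0.4412 0.0371 0.875 ] 0.085
[0.4425 0.036  0.8903] 0.087
```

View pics/w6.png

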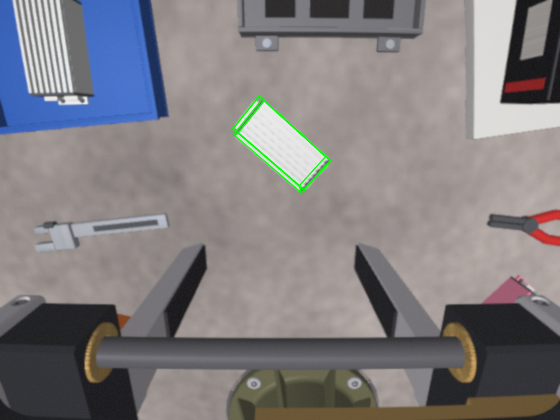

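The chosen controller is the plain silver one, at wrist (282,145). The fit overlays it well, and the old controller lies flat in the crate at (55,50).

```bash
python3 -m pendant '[0.02,0.003,0.03,0,0,-0.09,1,0.05,0.003,0.08,0,0,-0.18,1,0.08,0.003,0.13,0,0,-0.27,1,0.103,0.003,0.18,0,0,-0.36,1,0.103,0.003,0.22,0,0,-0.45,1,0.103,0.003,0.24,0,0,-0.551,1,0.103,0.003,0.25,0,0,-0.551,1,0.103,0.003,0.31,0,0,-0.551,1,0.103,0.003,0.36,0,0,-0.551,1,0.103,0.003,0.39,0,0,-0.551,1,0.103,0.003,0.408,0,0,-0.551,1,0.103,0.003,0.408,0,0,-0.551,1]'
python3 -m pendant '[0,0,0,0,0,0,1,0,0,0,0,0,0,1,0,0,0,0,0,0,-0.6,0,0,0,0,0,0,-0.6,0,0,0,0,0,0,-0.6,0,0,0,0,0,0,-0.6,0,0,0,0,0,0,-0.6,0,0,0,0,0,0,-0.6,0,0,0,0,0,0,-0.6]' 35
python3 -m pendant '[0,0,-0.01,0,0,0,-0.6,0,0,-0.04,0,0,0,-0.6,0,0,-0.09,0,0,0,-0.6,0,0,-0.15,0,0,0,-0.6,0,0,-0.21,0,0,0,-0.6,0,0,-0.26,0,0,0,-0.6,0,0,-0.29,0,0,0,-0.6,0,0,-0.3,0,0,0,-0.6,0,0,-0.3,0,0,0,-0.6]'
```

```text
time_s: 28.7
ee_pos: [0.4423, 0.0356, 0.0114]
eef_rot: [-3.141, 0.001, 0.863]
force: [0.9, 0.0, 0.7]
grip_width: 0.0937
grip_force: 0.0
time_s: 29.6
ee_pos: [0.4425, 0.0355, 0.0118]
eef_rot: [-3.142, 0.0, 0.866]
force: [-0.3, 0.2, 0.3]
grip_width: 0.0497
grip_force: 35.0
time_s: 30.5
ee_pos: [0.4425, 0.0355, 0.162]
eef_rot: [3.141, -0.0, 0.866]
force: [-0.2, 0.2, -2.1]
grip_width: 0.0497
grip_force: 35.0
```

```bash
python3 -m pendant '[0.006,0.012,0,0,0,0.02,-0.6,0.02,0.042,0,0,0,0.06,-0.6,0.042,0.087,0,0,0,0.13,-0.6,0.064,0.132,0,0,0,0.2,-0.6,0.086,0.178,0,0,0,0.27,-0.6,0.108,0.224,0,0,0,0.34,-0.6,0.128,0.266,0,0,0,0.41,-0.6,0.146,0.304,0,0,0,0.46,-0.6,0.162,0.338,0,0,0,0.51,-0.6,0.174,0.362,0,0,0,0.54,-0.6,0.1785,0.372,0,0,0,0.554,-0.6,0.1785,0.372,0,0,0,0.554,-0.6]'
python3 -m pendant '[0,0,0,0,0,0,-0.6,0,0,0,0,0,0,-0.6]'
python3 - <<'E'
from h import *
T=np.array([.642,-.017])
M=lambda x,y,a:[box(.102,.05,.15,.190,x,y,a),box(.118,.05,.15,.154,x,y,a)]
for n in ('side','scene'):
    p=shot(n,n+'7.png')
    for q in silhouettes('controller_new',p): print(n,round(float(q['score']),2),[int(v) for v in q['extent']],int(q['region'].sum()))
    print([np.round(proj(p,b).min(0)).tolist()+np.round(proj(p,b).max(0)).tolist() for b in M(.642,-.017,0)])
E
```

```text
time_s: 31.7
ee_pos: [0.6419, -0.0173, 0.1604]
eef_rot: [-3.141, 0.002, -0.006]
force: [-0.6, -0.2, -3.3]
grip_width: 0.0496
grip_force: 35.0
time_s: 31.9
ee_pos: [0.6416, -0.0169, 0.1618]
eef_rot: [-3.142, 0.0, -0.004]
force: [0.3, -0.2, -2.2]
grip_width: 0.05
grip_force: 35.0
side 0.85 [314, 150, 360, 176] 903
side 0.8 [342, 173, 368, 189] 347
side 0.74 [129, 301, 200, 354] 2559
side 0.58 [120, 175, 144, 203] 602
[[312.0, 147.0, 363.0, 175.0], [309.0, 161.0, 364.0, 176.0]]
scene 0.88 [279, 311, 318, 353] 1110
scene 0.71 [393, 171, 432, 202] 663
scene 0.64 [234, 202, 260, 232] 634
[[233.0, 193.0, 269.0, 235.0], [232.0, 200.0, 270.0, 237.0]]
```

```bash
python3 -m pendant '[0,0,0.03,0,0,0,-0.6,0,0,0.08,0,0,0,-0.6,0,0,0.14,0,0,0,-0.6,0,0,0.19,0,0,0,-0.6,0,0,0.23,0,0,0,-0.6,0,0,0.255,0,0,0,-0.6,0,0,0.27,0,0,0,-0.6,0,0,0.279,0,0,0,-0.6,0,0,0.285,0,0,0,-0.6,0,0,0.288,0,0,0,-0.6,0,0,0.29,0,0,0,-0.6,0,0,0.29,0,0,0,-0.6]'
python3 -m pendant '[0,0,0.0006,0,0,0,-0.6,0,0,0.0006,0,0,0,-0.6,0,0,0.0006,0,0,0,-0.6]'
```

```text
time_s: 33.3
ee_pos: [0.6421, -0.0171, 0.0172]
eef_rot: [3.142, -0.001, -0.005]
force: [-0.2, -0.3, -2.9]
grip_width: 0.0498
grip_force: 35.0
time_s: 33.6
ee_pos: [0.6422, -0.0171, 0.0169]
eef_rot: [3.142, -0.001, -0.005]
force: [-0.9, -0.5, 0.4]
grip_width: 0.0499
grip_force: 35.0
```

```bash
python3 -m pendant '[0,0,0,0,0,0,-0.3,0,0,0,0,0,0,0,0,0,0,0,0,0,1,0,0,0,0,0,0,1,0,0,0,0,0,0,1,0,0,0,0,0,0,1,0,0,0,0,0,0,1]'
python3 -m pendant '[0,0,-0.03,0,0,0,1,0,0,-0.09,0,0,0,1,0,0,-0.17,0,0,0,1,0,0,-0.26,0,0,0,1,0,0,-0.34,0,0,0,1,0,0,-0.4,0,0,0,1,0,0,-0.402,0,0,0,1,0,0,-0.402,0,0,0,1,0,0,-0.402,0,0,0,1]'
python3 - <<'E'
from h import *
T=np.array([.64,-.017])
w=shot('wrist'); s=shot('scene')
c=regs(w,['controller_new'],T,.06); cs=regs(s,['controller_new'],T,.05)
for o in ([(w,c)],[(w,c),(s,cs)]):
    v,e=fit(o,lambda x,y,a:[box(.102,.05,.005,.045,x,y,a),box(.118,.05,.005,.009,x,y,a)],np.array([.642,-.017,0])); print(np.round(v,4),round(e,3))
t=regs(w,['tray','controller_new'],T,.1)
print(np.round(fit([(w,t)],lambda x,y,a:[box(.156,.2,0,.024,x,y,a)],np.array([.642,-.017,0]))[0],4))
draw(w,[box(.102,.05,.005,.045,.6427,-.0179,-.0085)],'w8.png',(180,90,390,260,3.5))
E
```

```text
time_s: 34.3
ee_pos: [0.642, -0.0171, 0.0165]
eef_rot: [-3.142, 0.0, -0.005]
force: [-0.6, -0.2, -0.1]
grip_width: 0.0863
grip_force: 0.0
time_s: 35.2
ee_pos: [0.6415, -0.0171, 0.2166]
eef_rot: [-3.141, 0.002, -0.005]
force: [0.6, -0.2, 0.4]
grip_width: 0.0941
grip_force: 0.0
controller_new 20 0.74 [257, 138, 306, 233]
controller_new 21 0.71 [240, 228, 268, 263]
[ 0.6423 -0.0179 -0.0024] 0.033
[ 6.423e-01 -1.760e-02 -6.000e-04] 0.072
tray 20 0.89 [194, 107, 366, 250]
controller_new 20 0.74 [257, 138, 306, 233]
[ 0.6437 -0.0172 -0.0034]
```

View pics/w8.png

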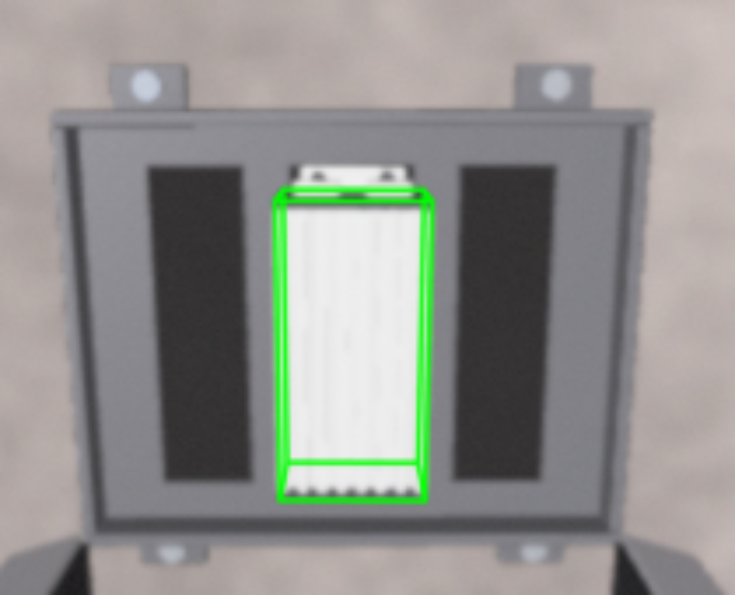

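The new controller sits square, within 0.5 mm of the old one's measured pose. Next is the tall pack.

```bash
python3 -m pendant '[-0.01,0.05,-0.03,0,0,-0.003,1,-0.03,0.12,-0.05,0,0,-0.003,1,-0.05,0.2,-0.06,0,0,-0.003,1,-0.07,0.28,-0.06,0,0,-0.003,1,-0.09,0.36,-0.06,0,0,-0.003,1,-0.11,0.44,-0.06,0,0,-0.003,1,-0.13,0.52,-0.06,0,0,-0.003,1,-0.15,0.59,-0.04,0,0,-0.003,1,-0.161,0.63,0,0,0,-0.003,1,-0.161,0.637,0,0,0,-0.003,1,-0.161,0.637,0,0,0,-0.003,1,-0.161,0.637,0,0,0,-0.003,1]'
python3 -m pendant '[0,0,0,0,0,0,1,0,0,0,0,0,0,1]'
python3 -c "
from h import *
o=status.get_obs();print(o['ee_pos'],o['eef_rot'])"
```

```text
time_s: 36.7
ee_pos: [0.5607, -0.3343, 0.2186]
eef_rot: [3.141, -0.001, 0.001]
force: [0.2, 0.1, 0.6]
grip_width: 0.0937
grip_force: 0.0
time_s: 36.9
ee_pos: [0.5605, -0.3344, 0.2183]
eef_rot: [3.141, -0.001, 0.001]
force: [-0.8, 0.7, -0.2]
grip_width: 0.094
grip_force: 0.0
[ 0.56050321 -0.33443831  0.21828023] [ 3.14107801e+00 -8.25314479e-04  1.19244739e-03]
```

```bash
python3 -m pendant '[0,0,0.04,0,0,0,1,0,0,0.1,0,0,0,1,0,0,0.16,0,0,0,1,0,0,0.2,0,0,0,1,0,0,0.23,0,0,0,1,0,0,0.244,0,0,0,1,0,0,0.248,0,0,0,1,0,0,0.248,0,0,0,1,0,0,0.248,0,0,0,1,0,0,0.248,0,0,0,1,0,0,0.248,0,0,0,1]'
```

```text
time_s: 38.0
ee_pos: [0.5601, -0.3353, 0.0941]
eef_rot: [3.141, -0.001, -0.0]
force: [-0.3, -0.1, 0.0]
grip_width: 0.0936
grip_force: 0.0
```

```bash
python3 -m pendant '[0,0,0,0,0,0,1,0,0,0,0,0,0,1]'; python3 -c "
from h import *
o=status.get_obs();print(o['ee_pos'],o['eef_rot'],o['joint_vel'])"
```

```text
time_s: 38.2
ee_pos: [0.56, -0.3353, 0.0937]
eef_rot: [3.142, -0.0, -0.0]
force: [0.6, -0.4, 0.6]
grip_width: 0.094
grip_force: 0.0
[ 0.55997423 -0.33528444  0.09365308] [ 3.14150892e+00 -9.73137440e-05 -3.18848558e-05] [-0.00043789  0.00227762  0.00095043  0.00012473 -0.0019654  -0.00058918]
```

```bash
python3 -m pendant '[0,-0.0006,0.0022,0,0,0,1,0,-0.0006,0.0022,0,0,0,1,0,-0.0006,0.0022,0,0,0,-0.6,0,-0.0006,0.0022,0,0,0,-0.6,0,-0.0006,0.0022,0,0,0,-0.6,0,-0.0006,0.0022,0,0,0,-0.6,0,-0.0006,0.0022,0,0,0,-0.6,0,-0.0006,0.0022,0,0,0,-0.6,0,-0.0006,0.0022,0,0,0,-0.6,0,-0.0006,0.0022,0,0,0,-0.6]' 45
python3 -m pendant '[0,0,-0.01,0,0,0,-0.6,0,0,-0.04,0,0,0,-0.6,0,0,-0.09,0,0,0,-0.6,0,0,-0.15,0,0,0,-0.6,0,0,-0.21,0,0,0,-0.6,0,0,-0.27,0,0,0,-0.6,0,0,-0.31,0,0,0,-0.6,0,0,-0.33,0,0,0,-0.6,0,0,-0.33,0,0,0,-0.6]'
```

```text
time_s: 39.2
ee_pos: [0.56, -0.335, 0.0925]
eef_rot: [3.141, -0.0, -0.0]
force: [0.9, -0.4, -0.0]
grip_width: 0.0399
grip_force: 45.0
time_s: 40.1
ee_pos: [0.5601, -0.335, 0.2589]
eef_rot: [3.141, -0.002, 0.0]
force: [0.1, -0.9, -7.8]
grip_width: 0.0402
grip_force: 45.0
```

```bash
python3 -m pendant '[0.006,-0.018,0,0,0,0,-0.6,0.02,-0.06,0,0,0,0,-0.6,0.04,-0.12,0,0,0,0,-0.6,0.06,-0.18,0,0,0,0,-0.6,0.08,-0.24,0,0,0,0,-0.6,0.1,-0.3,0,0,0,0,-0.6,0.12,-0.36,0,0,0,0,-0.6,0.135,-0.42,0,0,0,0,-0.6,0.15,-0.47,0,0,0,0,-0.6,0.16,-0.505,0,0,0,0,-0.6,0.164,-0.522,0,0,0,0,-0.6,0.164,-0.526,0,0,0,0,-0.6]'
python3 -m pendant '[0,0,0.01,0,0,0,-0.6,0,0,0.05,0,0,0,-0.6,0,0,0.1,0,0,0,-0.6,0,0,0.16,0,0,0,-0.6,0,0,0.21,0,0,0,-0.6,0,0,0.26,0,0,0,-0.6,0,0,0.3,0,0,0,-0.6,0,0,0.325,0,0,0,-0.6,0,0,0.34,0,0,0,-0.6,0,0,0.348,0,0,0,-0.6,0,0,0.35,0,0,0,-0.6,0,0,0.35,0,0,0,-0.6]'
python3 -m pendant '[0,0,0.003,0,0,0,-0.6,0,0,0.006,0,0,0,-0.6,0,0,0.008,0,0,0,-0.6,0,0,0.009,0,0,0,-0.6,0,0,0.0095,0,0,0,-0.6,0,0,0.0095,0,0,0,-0.6,0,0,0.0095,0,0,0,-0.6]'
```

```text
time_s: 41.3
ee_pos: [0.6419, -0.0713, 0.2568]
eef_rot: [-3.141, 0.001, 0.001]
force: [-0.4, 0.1, -6.7]
grip_width: 0.0395
grip_force: 45.0
time_s: 42.5
ee_pos: [0.6423, -0.0721, 0.0831]
eef_rot: [3.141, -0.001, -0.0]
force: [-0.0, 0.3, -6.1]
grip_width: 0.0396
grip_force: 45.0
time_s: 43.2
ee_pos: [0.642, -0.072, 0.0777]
eef_rot: [-3.142, -0.0, -0.0]
force: [-0.3, -0.9, -6.3]
grip_width: 0.0399
grip_force: 45.0
```

```bash
python3 -m pendant '[0,0,0.0005,0,0,0,-0.6,0,0,0.001,0,0,0,-0.6,0,0,0.001,0,0,0,-0.6]'
```

```text
time_s: 43.5
ee_pos: [0.642, -0.0719, 0.0774]
eef_rot: [3.142, -0.0, 0.0]
force: [-0.5, 0.5, -3.4]
grip_width: 0.0398
grip_force: 45.0
```

```bash
python3 -m pendant '[0,0,0.0006,0,0,0,-0.6,0,0,0.0006,0,0,0,-0.6]'
python3 -m pendant '[0,0,0,0,0,0,-0.3,0,0,0,0,0,0,0,0,0,0,0,0,0,1,0,0,0,0,0,0,1,0,0,0,0,0,0,1,0,0,0,0,0,0,1,0,0,0,0,0,0,1]'
python3 -m pendant '[0,0,-0.04,0,0,0,1,0,0,-0.1,0,0,0,1,0,0,-0.18,0,0,0,1,0,0,-0.26,0,0,0,1,-0.02,0.036,-0.32,0,0,0,1,-0.06,0.108,-0.33,0,0,0,1,-0.1,0.18,-0.33,0,0,0,1,-0.14,0.252,-0.33,0,0,0,1,-0.17,0.306,-0.33,0,0,0,1,-0.184,0.332,-0.33,0,0,0,1,-0.184,0.332,-0.33,0,0,0,1,-0.184,0.332,-0.33,0,0,0,1]'
python3 -m pendant '[0,0,0.04,0,0,0,1,0,0,0.1,0,0,0,1,0,0,0.16,0,0,0,1,0,0,0.22,0,0,0,1,0,0,0.27,0,0,0,1,0,0,0.31,0,0,0,1,0,0,0.325,0,0,0,1,0,0,0.333,0,0,0,1,0,0,0.333,0,0,0,1,0,0,0.333,0,0,0,1,0,0,0.333,0,0,0,1,0,0,0.333,0,0,0,1]'; sleep 0; python3 -m pendant '[0,0,0,0,0,0,1,0,0,0,0,0,0,1]'
```

```text
time_s: 43.7
ee_pos: [0.6421, -0.072, 0.0774]
eef_rot: [3.142, -0.0, 0.0]
force: [-3.6, 0.2, 1.5]
grip_width: 0.0397
grip_force: 45.0
time_s: 44.4
ee_pos: [0.642, -0.0719, 0.0769]
eef_rot: [-3.142, -0.0, -0.0]
force: [0.6, 0.2, 0.5]
grip_width: 0.0832
grip_force: 0.0
time_s: 45.6
ee_pos: [0.5505, -0.2371, 0.2419]
eef_rot: [-3.141, -0.0, 0.0]
force: [0.4, -0.3, 0.3]
grip_width: 0.0938
grip_force: 0.0
time_s: 46.8
ee_pos: [0.5502, -0.2381, 0.076]
eef_rot: [3.141, -0.001, -0.0]
force: [0.4, 0.4, -0.4]
grip_width: 0.0938
grip_force: 0.0
time_s: 47.0
ee_pos: [0.55, -0.238, 0.0756]
eef_rot: [3.141, -0.0, -0.0]
force: [0.3, -1.1, 0.0]
grip_width: 0.0939
grip_force: 0.0
```

```bash
python3 -m pendant '[0,0,0.0018,0,0,0,1,0,0,0.0018,0,0,0,-0.6,0,0,0.0018,0,0,0,-0.6,0,0,0.0018,0,0,0,-0.6,0,0,0.0018,0,0,0,-0.6,0,0,0.0018,0,0,0,-0.6,0,0,0.0018,0,0,0,-0.6,0,0,0.0018,0,0,0,-0.6,0,0,0.0018,0,0,0,-0.6]' 40
python3 -m pendant '[0,0,-0.01,0,0,0,-0.6,0,0,-0.04,0,0,0,-0.6,0,0,-0.09,0,0,0,-0.6,0,0,-0.15,0,0,0,-0.6,0,0,-0.21,0,0,0,-0.6,0,0,-0.27,0,0,0,-0.6,0,0,-0.32,0,0,0,-0.6,0,0,-0.35,0,0,0,-0.6,0,0,-0.35,0,0,0,-0.6]'
python3 -m pendant '[0.006,-0.018,0,0,0,0,-0.6,0.02,-0.06,0,0,0,0,-0.6,0.04,-0.12,0,0,0,0,-0.6,0.06,-0.18,0,0,0,0,-0.6,0.08,-0.24,0,0,0,0,-0.6,0.1,-0.3,0,0,0,0,-0.6,0.12,-0.36,0,0,0,0,-0.6,0.14,-0.42,0,0,0,0,-0.6,0.16,-0.48,0,0,0,0,-0.6,0.175,-0.525,0,0,0,0,-0.6,0.185,-0.546,0,0,0,0,-0.6,0.185,-0.552,0,0,0,0,-0.6]'
python3 -m pendant '[0,0,0,0,0,0,-0.6,0,0,0,0,0,0,-0.6]'
```

```text
time_s: 47.9
ee_pos: [0.55, -0.238, 0.0745]
eef_rot: [3.142, -0.0, -0.0]
force: [0.2, -0.7, 0.1]
grip_width: 0.0396
grip_force: 40.0
time_s: 48.8
ee_pos: [0.5504, -0.2381, 0.2527]
eef_rot: [3.14, -0.004, -0.0]
force: [0.7, 0.0, -4.1]
grip_width: 0.0398
grip_force: 40.0
time_s: 50.0
ee_pos: [0.6424, 0.0392, 0.2483]
eef_rot: [-3.142, 0.002, 0.001]
force: [0.1, -0.7, -5.1]
grip_width: 0.0394
grip_force: 40.0
time_s: 50.2
ee_pos: [0.6422, 0.0371, 0.2494]
eef_rot: [3.141, 0.0, -0.001]
force: [-0.3, -0.3, -5.0]
grip_width: 0.0396
grip_force: 40.0
```

```bash
python3 -m pendant '[0,0,0.01,0,0,0,-0.6,0,0,0.05,0,0,0,-0.6,0,0,0.11,0,0,0,-0.6,0,0,0.17,0,0,0,-0.6,0,0,0.23,0,0,0,-0.6,0,0,0.28,0,0,0,-0.6,0,0,0.32,0,0,0,-0.6,0,0,0.345,0,0,0,-0.6,0,0,0.36,0,0,0,-0.6,0,0,0.368,0,0,0,-0.6,0,0,0.37,0,0,0,-0.6,0,0,0.37,0,0,0,-0.6]'
python3 -m pendant '[0,0,0.003,0,0,0,-0.6,0,0,0.006,0,0,0,-0.6,0,0,0.008,0,0,0,-0.6,0,0,0.009,0,0,0,-0.6,0,0,0.0098,0,0,0,-0.6,0,0,0.0098,0,0,0,-0.6,0,0,0.0098,0,0,0,-0.6]'
```

```text
time_s: 51.4
ee_pos: [0.6428, 0.038, 0.0652]
eef_rot: [3.142, -0.001, -0.0]
force: [0.1, 0.4, -4.2]
grip_width: 0.0397
grip_force: 40.0
time_s: 52.1
ee_pos: [0.6425, 0.0381, 0.0596]
eef_rot: [3.142, -0.0, -0.0]
force: [0.2, -0.0, -5.4]
grip_width: 0.0397
grip_force: 40.0
```

```bash
python3 -m pendant '[0,0,0.0006,0,0,0,-0.6,0,0,0.0012,0,0,0,-0.6,0,0,0.0012,0,0,0,-0.6]'
```

```text
time_s: 52.4
ee_pos: [0.6426, 0.038, 0.0595]
eef_rot: [3.142, -0.0, 0.0]
force: [-2.8, 0.1, 2.7]
grip_width: 0.0399
grip_force: 40.0
```

Contact. I'm releasing the pack, backing off to the first viewpoint and checking.

```bash
python3 -m pendant '[0,0,0,0,0,0,-0.3,0,0,0,0,0,0,0,0,0,0,0,0,0,1,0,0,0,0,0,0,1,0,0,0,0,0,0,1,0,0,0,0,0,0,1,0,0,0,0,0,0,1]'
python3 -m pendant '[0,0,-0.03,0,0,0,1,0,0,-0.09,0,0,0,1,0,0,-0.17,0,0,0,1,0,0,-0.26,0,0,0,1,-0.04,0.02,-0.33,0,0,0,1,-0.1,0.06,-0.37,0,0,0,1,-0.16,0.1,-0.382,0,0,0,1,-0.185,0.116,-0.382,0,0,0,1,-0.185,0.116,-0.382,0,0,0,1,-0.185,0.116,-0.382,0,0,0,1,-0.185,0.116,-0.382,0,0,0,1]'
python3 - <<'E'
from h import *
T=np.array([.64,-.016]); N=['tray','pack_low','pack_tall','controller_old']
P=[shot(n) for n in('wrist','scene','side')]
for n in ('pack_low','pack_tall','controller_old','tray'): regs(P[0],[n])
draw(P[0],traymodel(.6419,-.0167,-.0111),'w9.png'); cv2.imwrite('pics/s9.png',P[1]['pixels'][:,:,::-1])
E
```

```text
time_s: 53.1
ee_pos: [0.6425, 0.038, 0.0589]
eef_rot: [3.142, 0.0, -0.0]
force: [0.7, -0.8, -0.6]
grip_width: 0.084
grip_force: 0.0
time_s: 54.2
ee_pos: [0.5506, -0.0194, 0.25]
eef_rot: [-3.141, 0.0, 0.001]
force: [0.7, 0.4, 0.2]
grip_width: 0.0937
grip_force: 0.0
pack_low 22 0.6 [204, 52, 250, 162]
pack_tall 22 0.57 [302, 46, 356, 167]
controller_old 22 0.68 [17, 136, 88, 225]
tray 22 0.88 [196, 31, 359, 181]
```

View pics/w9.png

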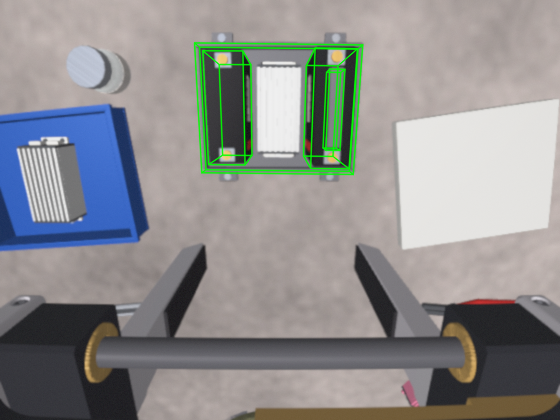

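View pics/s9.png

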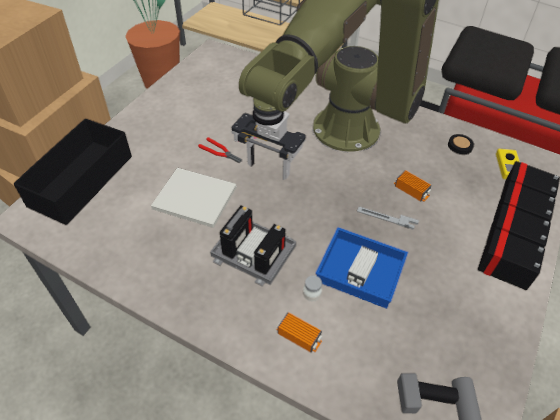

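The packs are back where they were: wrist studs at (222,58)/(226,155) and (337,56)/(331,156), the same as in the first view to within a pixel. The new controller is between them, the old one lies flat in the crate at scene (362,266), and the bystanders are untouched.

```bash
python3 -c "
from station import order
print(order.hand_in())"
```

```text
the job is handed in; nothing more can be done
None
```

The job is handed in at about 54 s of the 136 s: the new controller is on the middle pad, both packs are back in place to within about a pixel in the wrist view, the old controller lies flat in the returns crate, and the wrench, pliers and screw jar were not moved.

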